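# Retract and lock the weld fixture's locating pin

### The job

On the orange fixture station, push the yellow thumb pad down so that the spring-loaded brass pin sinks into its housing, and, keeping it down, slide the keeper fully across by its green bar so that its plate covers the pin and keeps it down when you let go. Do not press down the pad of the blue station.

Things in the scene. Friction and masses are not known exactly. Their poses are not given: they have to be found in the camera images.
- orange_station: Orange block fixed to the bench: a spring plunger in a well and a sliding keeper; the blue one is its twin. Origin: on the bench below the pad's pressing spot; z up, +y the way the keeper slides shut. In mm in this frame: block x -52 to 52, y -98 to 72, side guides to z 72. Shut fingers go in between pin and green bar (y -32 to 25, 64 wide), press the pad and, still pressing, push the green bar to +y
- orange_station_plunger (a joint): How far the plunger is down, m: 0 up, 0.026 stop; push of 4 N at 0, 11 N at the stop. One part: yellow pad (mm in the station's frame: x -20 to 20, y -30 to 58, top z 57 when up) and brass pin, 16 thick, at x 0, y -40, top z 79 when up. From 0.020 the pin is under the keeper's plate; slide at 0.022 to 0.025. Let go, it springs up; trapped, it rests at about 0.019
- orange_station_keeper (a joint): How far the keeper is slid to the station's +y, m: starts 0 to 0.004, stop 0.030; 2 N friction, stays where left. A frame round pin and pad; at 0, in mm: plate y -84 to -54, z 59.5 to 65.5, side strips inside faces x -32, 32, upright green push bar over the pad y 25 to 33, x -40 to 40, top z 86. The raised pin blocks it at 0.006; from 0.015 the plate traps the pin, at 0.022 covers it
- blue_station_plunger (a joint): how far the blue station's plunger is pushed down, m: 0 up; to be left up

How it is judged:
On the way:
1. the orange station's plunger is pushed down until its pin is below the keeper's plate (value of joint orange_station_plunger above 0.0175 m), for 0.1 s.
At the end, for the whole second after the job is handed in: the orange station's keeper is slid across by more than 18 mm (of 30) and, with nothing touching it, its plate holds the plunger down by more than 16 mm (of 26); the blue station's plunger is up (pressed less than 8 mm) (value of joint orange_station_plunger above 0.016 m and value of joint orange_station_keeper above 0.018 m and value of joint blue_station_plunger below 0.008 m).
It fails at once if the blue station's plunger is pressed down by more than 8 mm (value of joint blue_station_plunger above 0.008 m).
It also fails if it takes over 29 s, if anything falls off the work surface, if the arm or the gripper's body presses on something with over 40 N, if the wrist force passes 120 N, or if a joint passes its speed limit or range.

### The arm

A 6-joint arm with a two-finger parallel gripper is mounted at the origin on the work surface. World frame = base frame: x ahead of the robot, y to its left, z up, the work surface at z = 0. Lengths are in m, angles in rad, forces in N, time in s.
With the tool pointing down it reaches from about 0.35 to 0.775 m from the base axis. Payload 7.3 kg.
Tool frame: the origin (TCP) lies at the very end of the fingers, on their centre line; the grasp point (between the pads) lies 19 mm behind it; z points along the fingers, x is the direction in which the jaws open and shut, and the axes are right-handed (so a half turn about z gives the same grasp; the last joint's range is limited). The gripper opens to 92 mm and grips with 3 to 60 N. Pads are 19 mm wide; open, the fingers measure 130 mm over their backs; the gripper's body (75 mm by 190 mm) begins 47 mm behind the grasp point.
Start: joints at [1, 0.342, 1.524, -0, 1.275, -0.146], TCP at [0.216, 0.478, 0.227] pointing down, gripper open.
Joint ranges: [-2.53, 2.53], [-0.77, 2.02], [0.04, 2.7], [-1, 4.14], [0.28, 2.66], [-3.11, 3.11]. Speed limits (rad/s): [2.57, 2.57, 3.14, 3.14, 3.14, 3.14].

### API

Orientations are given as [roll, pitch, yaw] about the fixed x, y, z axes, in that order (R = Rz(yaw) Ry(pitch) Rx(roll)).
In Python, from cell import robot, read_camera, nets gives the robot as it stands. The module is installed in compiled form; this text tells all that it offers.
- The arm moves only by the tool carry_out, never from a script. Its arguments are lists of equal length, an entry for each row: "translation": the shift along the tool's x, y, z in m, a list of three; "turn": the turn, a rotation vector about the tool's x, y, z in rad, a list of three; "gripper": the gripper's target within -1 to 1 (shut at 1, half-way at 0, fully open at -1). A call has 1 to 10 rows; each row shifts and turns the commanded pose from where the row before left it, along the tool's axes as they then stand; what a row does not reach is not made up. A row lasts 1/10 s, in which the tool goes at most 50 mm and 8.59 degrees, less where a joint would pass 70% of its speed; a pose out of reach is approached as far as the arm can. A call with a gripper value outside its range is refused whole. The fingers move at their own pace and stop on an object; "squeeze" is the grip in N (left out, the last holds). Time passes only in rows, so rows that do not move let the fingers close. It gives the time, the measured TCP pose, the force and the opening at its end, in the units of the state.
- robot.observe(): the state, without advancing time (a new reading comes with each control period).
- read_camera(name): name is "scene" or "top" or "wrist"; returns a dict with "img" (384x512x3 uint8, red, green, blue), "fx", "fy", "cx", "cy" (pixels), "world_from_camera" (4x4, takes a point from camera to world coordinates). Camera axes: x right, y down, z forward; pixel columns grow to the right and rows downward; lengths in m; the calibration is good to about 2 mm. A picture is of the moment at which its call begins. There is no depth.
- robot.hand_in(): hands the job in, once; it reports no verdict.
Trained networks look in a picture, given as the dict that the camera call returned (one of the last four; its "shot" number tells which), for a name from the list of things; names that differ only in an ending like _2 or _b are one class to them, and where a whole thing is asked for, a point or a joint stands for the part that bears it (a point fixed in the world has none). Each returns a list of dicts, best first, with "score" (0 to 1); they miss things now and then, are a little off and sometimes report something else, mostly with a low value. They report only what shows in the picture. A call takes as long as a camera call.
- nets.regions_of(picture, name): "region" (384x512 bool, what is visible of it) and "pixel" ([column, row] in pixels, amid what is visible of it).
- nets.tip_of(picture, name): "pixel" ([column, row] in pixels: a listed point, or the origin of a listed thing).
The state is a dict: "time": time; "qpos": joint angles; "qvel": joint speeds; "joint_efforts": joint torques, N m; "tool_pos": TCP position; "tool_rot": TCP orientation; "contact_force": force on the tool from outside, world axes, zero at the start; "torque": the same for the moment, N m; "opening": finger opening in m.
Only numpy, scipy, OpenCV 4.12 (cv2) and the standard library are available. Lean on these libraries where they do the work, as an engineer would, in place of code of your own. Each camera call takes 0.05 s, during which the arm holds its last target. There are 200 camera calls.

## Working session

There is one attempt and no reset: what is moved stays moved. The work goes in short steps, Python scripts to look and compute and a tool call to move; the robot and the scene stay as the last step left them, time stands still between calls to the robot, and variables do not carry over. Pictures are saved under pics/ and viewed, about 8 in all and at most 12, crops included, and the job is handed in when it is done.

Besides the shell and the picture viewer there is one more tool, called after "Emit:" as name(argument=value, ...) on one line, values as JSON. carry_out: Moves the arm, as the interface text tells. Its arguments: {"type":"object","properties":{"translation":{"type":"array","items":{"type":"array","items":{"type":"number"}}},"turn":{"type":"array","items":{"type":"array","items":{"type":"number"}}},"gripper":{"type":"array","items":{"type":"number"}},"squeeze":{"type":"number"}},"required":["translation","turn","gripper"]}

```bash
mkdir -p pics
cat > h.py <<'E'
import numpy as np, cv2
from cell import robot, read_camera, nets
def save(p,n): cv2.imwrite(f'pics/{n}.png',cv2.cvtColor(p['img'],cv2.COLOR_RGB2BGR))
def ray(p,px):
    T=np.array(p['world_from_camera']); d=np.array([(px[0]-p['cx'])/p['fx'],(px[1]-p['cy'])/p['fy'],1.])
    return T[:3,3],T[:3,:3]@d
def atz(p,px,z):
    o,d=ray(p,px); return o+d*(z-o[2])/d[2]
def proj(p,X):
    T=np.array(p['world_from_camera']); c=T[:3,:3].T@(np.array(X)-T[:3,3]); return np.array([p['fx']*c[0]/c[2]+p['cx'],p['fy']*c[1]/c[2]+p['cy']])
def tri(l):
    A=np.zeros((3,3));b=np.zeros(3)
    for p,px in l:
        o,d=ray(p,px);d=d/np.linalg.norm(d);M=np.eye(3)-np.outer(d,d);A+=M;b+=M@o
    return np.linalg.solve(A,b)
E
python3 - <<'E'
from h import *
P={}
for n in ['scene','top','wrist']:
    p=P[n]=read_camera(n); save(p,n)
    for t in ['orange_station','orange_station_plunger','orange_station_keeper','blue_station_plunger']:
        for r in nets.regions_of(p,t)[:2]: print(n,t,'reg',r['score'],r['pixel'],r['region'].sum())
        for r in nets.tip_of(p,t)[:2]: print(n,t,'tip',r['score'],r['pixel'])
a=np.hstack([P['scene']['img'],P['top']['img']]); cv2.imwrite('pics/a.png',cv2.cvtColor(cv2.resize(a,(800,300)),cv2.COLOR_RGB2BGR))
print(robot.observe())
for n in P: print(n,P[n]['fx'],np.round(P[n]['world_from_camera'],3).tolist())
E
```

```text
scene orange_station reg 0.74 [149.4, 242.2] 7488
scene orange_station tip 0.63 [159.3, 246.8]
scene orange_station_plunger reg 0.65 [154.4, 229.3] 769Traceback (most recent call last):
  File "<stdin>", line 7, in <module>
ValueError: it knows: orange_station
```

View pics/scene.png

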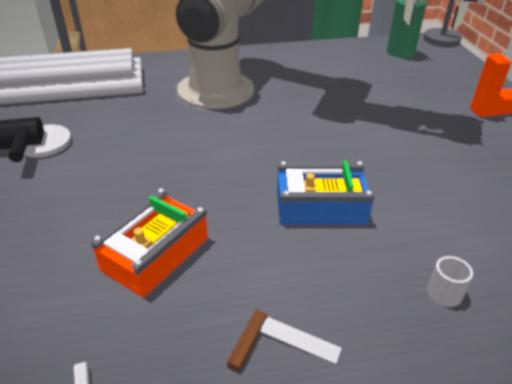

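The scene view shows the orange station at about (150,240), with its green bar at (168,208) and pin at (140,235). Blue is at (323,195).

Run:
```python
from h import *
P={}
for n in ['scene','top','wrist']:
    p=P[n]=read_camera(n); save(p,n)
    for t in ['orange_station_plunger','orange_station_keeper','orange_station']:
        for r in nets.regions_of(p,t)[:2]: print(n,t,'reg',r['score'],r['pixel'],r['region'].sum(), atz(p,r['pixel'],.06).round(3))
    for r in nets.tip_of(p,'orange_station')[:2]: print(n,'tip',r['score'],r['pixel'],atz(p,r['pixel'],0).round(3))
for n in P: print(n,P[n]['fx'],np.round(P[n]['world_from_camera'],3).tolist())
print(robot.observe())
```

```text
scene orange_station_plunger reg 0.58 [153.0, 229.8] 810 [ 0.604 -0.186  0.06 ]
scene orange_station_keeper reg 0.83 [132.6, 226.1] 1429 [ 0.589 -0.22   0.06 ]
scene orange_station_keeper reg 0.41 [329.1, 183.7] 587 [0.537 0.148 0.06 ]
scene orange_station reg 0.88 [152.3, 241.8] 7401 [ 0.633 -0.188  0.06 ]
scene tip 0.71 [159.7, 251.1] [ 0.597 -0.181  0.   ]
top orange_station_plunger reg 0.83 [338.7, 168.3] 826 [ 0.595 -0.174  0.06 ]
top orange_station_keeper reg 0.85 [364.1, 151.9] 882 [ 0.63  -0.229  0.06 ]
top orange_station reg 0.71 [344.2, 161.6] 4126 [ 0.609 -0.186  0.06 ]
top tip 0.71 [334.8, 171.5] [ 0.594 -0.177  0.   ]
scene 477.45521267616334 [[0.187, 0.629, -0.755, 1.213], [0.982, -0.116, 0.146, -0.136], [0.005, -0.769, -0.64, 0.623], [0.0, 0.0, 0.0, 1.0]]
top 441.8701991923191 [[0.002, -0.997, 0.073, 0.491], [-1.0, -0.001, 0.013, 0.0], [-0.013, -0.073, -0.997, 0.994], [0.0, 0.0, 0.0, 1.0]]
wrist 341.0785373235013 [[0.412, 0.875, 0.256, 0.147], [0.911, -0.395, -0.115, 0.509], [0.0, 0.281, -0.96, 0.386], [0.0, 0.0, 0.0, 1.0]]
{'time': 0.95, 'qpos': array([ 1.00002584e+00,  3.41985587e-01,  1.52409933e+00, -8.25753874e-06,
        1.27542011e+00, -1.46029666e-01]), 'qvel': array([ 2.56717392e-05,  1.47609838e-03,  2.00462342e-04, -1.11444165e-03,
       -1.73828203e-03,  2.35266456e-04]), 'joint_efforts': array([-6.16461966e-04, -4.31133521e+01, -2.44480294e+01,  7.18203024e-02,
        4.81956219e-02,  3.31601916e-05]), 'tool_pos': array([0.21634749, 0.47836377, 0.22674823]), 'tool_rot': array([ 3.14157209e+00, -8.55402775e-05,  1.14605792e+00]), 'contact_force': array([ 0.1535633 ,  0.31707208, -0.12557999]), 'torque': array([-0.02216625, -0.02058676, -0.05404946]), 'opening': 0.09183858624900644}
```

View pics/top.png

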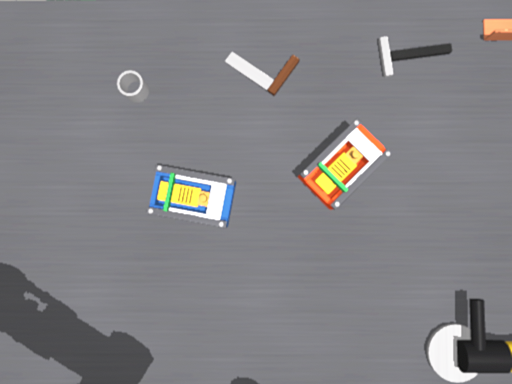

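The top view shows the orange station's green bar centred at about (333,178) and its pin at (355,154). The corner posts are at (357,123), (388,154), (306,173) and (337,204). That puts the station's +y at about 135° in world, so I'll use a tool yaw of about 44.5°. I'll hover over it and refine with the wrist camera.

Emit:
carry_out(translation=[[0, 0, 0], [0, 0, 0], [0, 0, 0], [-0.012, 0.046, 0], [-0.012, 0.046, 0], [-0.012, 0.046, 0], [-0.012, 0.046, 0], [-0.012, 0.046, 0], [-0.012, 0.046, 0], [-0.012, 0.046, 0]], turn=[[0, 0, 0.124], [0, 0, 0.124], [0, 0, 0.124], [0, 0, 0], [0, 0, 0], [0, 0, 0], [0, 0, 0], [0, 0, 0], [0, 0, 0], [0, 0, 0]], gripper=[1, 1, 1, 1, 1, 1, 1, 1, 1, 1], squeeze=30)

```text
time: 1.95
tool_pos: [0.382, 0.1877, 0.227]
tool_rot: [3.141, -0.001, 0.774]
contact_force: [1.1, 0.3, 0.0]
opening: 0.0162
```

Emit:
carry_out(translation=[[-0.012, 0.046, 0], [-0.012, 0.046, 0], [-0.012, 0.046, 0], [-0.012, 0.046, 0], [-0.012, 0.046, 0], [-0.012, 0.046, 0], [-0.012, 0.046, 0], [-0.012, 0.046, 0], [-0.01, 0.042, 0], [0, 0, 0]], turn=[[0, 0, 0], [0, 0, 0], [0, 0, 0], [0, 0, 0], [0, 0, 0], [0, 0, 0], [0, 0, 0], [0, 0, 0], [0, 0, 0], [0, 0, 0]], gripper=[1, 1, 1, 1, 1, 1, 1, 1, 1, 1])

```text
time: 2.95
tool_pos: [0.5935, -0.1828, 0.2253]
tool_rot: [3.141, 0.001, 0.77]
contact_force: [-0.3, 1.3, 0.4]
opening: 0.0005
```

```bash
cat > look.py <<'E'
from h import *
import sys
s=robot.observe(); print(s['time'],s['tool_pos'].round(4),s['tool_rot'].round(4),s['contact_force'].round(1),s['opening'])
p=read_camera('wrist'); save(p,sys.argv[1])
import pickle; pickle.dump({k:p[k] for k in ('fx','fy','cx','cy','world_from_camera')},open('pics/%s.pkl'%sys.argv[1],'wb'))
for t in ['orange_station_plunger','orange_station_keeper']:
    for r in nets.regions_of(p,t)[:1]: print(t,r['score'],r['pixel'],r['region'].sum(),atz(p,r['pixel'],.06).round(4))
for r in nets.tip_of(p,'orange_station')[:1]: print(r['score'],r['pixel'],atz(p,r['pixel'],0).round(4))
E
python3 look.py w1
```

```text
2.95 [ 0.5935 -0.1828  0.2253] [3.1407e+00 8.0000e-04 7.6960e-01] [-0.3  1.3  0.4] 0.000542405804564492
orange_station_plunger 0.65 [257.4, 167.6] 3882 [ 0.5922 -0.1768  0.06  ]
orange_station_keeper 0.58 [260.7, 149.2] 2966 [ 0.5819 -0.1618  0.06  ]
0.62 [257.5, 160.0] [ 0.5956 -0.1794  0.    ]
```

View pics/w1.png

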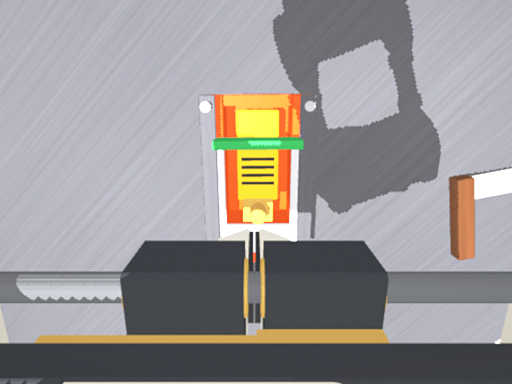

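The wrist view shows the station almost square to the tool. The bar runs (213..303, 144), the pad spans columns 236–278 with its far end at row 109, and the pin is at (257,212). I'll fit the pose from edges in this and the top view.

Run:
```python
from h import *
import pickle
from scipy.optimize import least_squares
p=pickle.load(open('pics/w1.pkl','rb'))
im=cv2.imread('pics/w1.png'); h=cv2.cvtColor(im,cv2.COLOR_BGR2HSV)
g=cv2.inRange(h,(45,120,60),(80,255,255)); y=cv2.inRange(h,(25,150,120),(34,255,255))
for n,m in (('g',g),('y',y)):
    r,c=np.nonzero(m); print(n,c.min(),c.max(),r.min(),r.max())
rows=lambda m,r:(np.nonzero(m[r])[0].min(),np.nonzero(m[r])[0].max()) if m[r].any() else None
for r in range(106,205,6): print(r,'g',rows(g,r),'y',rows(y,r))
for c in (218,240,257,280,298): 
    n=np.nonzero(g[:,c])[0]; print(c,'g rows',n.min(),n.max())
# scan for pose from assumed pts
T=np.array(p['world_from_camera'])
t=read_camera('top'); it=cv2.cvtColor(t['img'],cv2.COLOR_RGB2HSV)
gt=cv2.inRange(it,(45,120,60),(80,255,255)); gt[:,:280]=0
r,c=np.nonzero(gt); print('top green',c.mean(),r.mean(),cv2.minAreaRect(np.c_[c,r].astype(np.float32)))
print('top bar centre z.084',atz(t,(c.mean(),r.mean()),.083))
for q in ((213,139),(303,139),(258,139)): print('wrist bar top',atz(p,q,.086))
for q in ((205,106),(310,106)): print('balls',atz(p,q,.075))
for q in ((357,123),(388,154),(306,173),(337,204)): print('top balls',atz(t,q,.075))
```

```text
g 213 303 137 149
y 236 278 110 221
106 g None y None
112 g None y (np.int64(236), np.int64(278))
118 g None y (np.int64(236), np.int64(278))
124 g None y (np.int64(236), np.int64(278))
130 g None y (np.int64(236), np.int64(278))
136 g None y (np.int64(237), np.int64(277))
142 g (np.int64(213), np.int64(303)) y None
148 g (np.int64(213), np.int64(302)) y None
154 g None y (np.int64(238), np.int64(277))
160 g None y (np.int64(238), np.int64(277))
166 g None y (np.int64(238), np.int64(277))
172 g None y (np.int64(238), np.int64(277))
178 g None y (np.int64(238), np.int64(277))
184 g None y (np.int64(238), np.int64(276))
190 g None y (np.int64(238), np.int64(276))
196 g None y (np.int64(238), np.int64(276))
202 g None y None
218 g rows 138 148
240 g rows 138 148
257 g rows 138 148
280 g rows 138 148
298 g rows 138 148
top green 327.93277310924367 172.98319327731093 ((327.7500305175781, 172.75001525878906), (26.16295051574707, 4.242640495300293), 45.0)
top bar centre z.084 [ 0.58256849 -0.1477771   0.083     ]
wrist bar top [ 0.54253485 -0.18165754  0.086     ]
wrist bar top [ 0.59881204 -0.1271067   0.086     ]
wrist bar top [ 0.57067534 -0.15438029  0.086     ]
balls [ 0.51812177 -0.16706972  0.075     ]
balls [ 0.58440609 -0.10282487  0.075     ]
top balls [ 0.68894038 -0.21113893  0.075     ]
top balls [ 0.62330661 -0.27466595  0.075     ]
top balls [ 0.58330163 -0.10340517  0.075     ]
top balls [ 0.51874587 -0.1671561   0.075     ]
```

The ball posts agree between the two views. The station origin comes out at about (0.5945,-0.1798) with yaw 0.771. The TCP is at about (-3,-1.5) mm in the station frame, so it's aligned. Next I descend to just above the pad.

Emit:
carry_out(translation=[[0.003, 0, 0.03], [0, 0, 0.04], [0, 0, 0.04], [0, 0, 0.03], [0, 0, 0.015], [0, 0, 0.005], [0, 0, 0], [0, 0, 0]], turn=[[0, 0, 0], [0, 0, 0], [0, 0, 0], [0, 0, 0], [0, 0, 0], [0, 0, 0], [0, 0, 0], [0, 0, 0]], gripper=[1, 1, 1, 1, 1, 1, 1, 1])

```text
time: 4.0
tool_pos: [0.5951, -0.1756, 0.0682]
tool_rot: [3.139, -0.001, 0.775]
contact_force: [0.5, 0.1, 0.4]
opening: 0.0006
```

```bash
python3 look.py w2
```

```text
4.0 [ 0.5951 -0.1756  0.0682] [ 3.1395e+00 -1.0000e-03  7.7470e-01] [0.5 0.1 0.4] 0.0005605034273555754
orange_station_plunger 0.95 [247.7, 166.7] 5389 [ 0.5649 -0.1495  0.06  ]
orange_station_keeper 0.9 [243.7, 200.3] 6261 [ 0.5757 -0.1635  0.06  ]
0.81 [248.4, 206.2] [ 0.5933 -0.1794  0.    ]
```

View pics/w2.png

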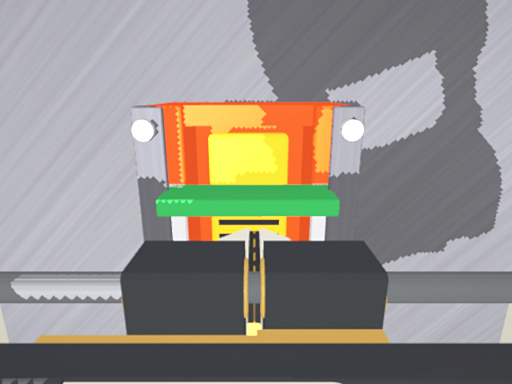

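The fingertips are inside the frame, between pin and bar, about 3 mm off-centre to +x. I'll correct that and press.

Emit:
carry_out(translation=[[-0.003, 0, 0.004], [0, 0, 0.008], [0, 0, 0.008], [0, 0, 0.008], [0, 0, 0.004], [0, 0, 0], [0, 0, 0]], turn=[[0, 0, 0], [0, 0, 0], [0, 0, 0], [0, 0, 0], [0, 0, 0], [0, 0, 0], [0, 0, 0]], gripper=[1, 1, 1, 1, 1, 1, 1])

```text
time: 4.9
tool_pos: [0.5925, -0.1785, 0.0353]
tool_rot: [3.14, -0.0, 0.774]
contact_force: [-2.3, -0.8, 9.5]
opening: 0.0007
```

Emit:
carry_out(translation=[[0, 0, 0.002], [0, 0, 0], [0, 0, 0]], turn=[[0, 0, 0], [0, 0, 0], [0, 0, 0]], gripper=[1, 1, 1])

```text
time: 5.2
tool_pos: [0.5925, -0.1785, 0.0335]
tool_rot: [3.14, -0.0, 0.774]
contact_force: [-2.4, -0.1, 8.9]
opening: 0.0006
```

Emit:
carry_out(translation=[[0, -0.004, 0], [0, -0.004, 0], [0, -0.004, 0], [0, -0.004, 0], [0, -0.004, 0], [0, -0.004, 0], [0, 0, 0]], turn=[[0, 0, 0], [0, 0, 0], [0, 0, 0], [0, 0, 0], [0, 0, 0], [0, 0, 0], [0, 0, 0]], gripper=[1, 1, 1, 1, 1, 1, 1])

```text
time: 5.9
tool_pos: [0.5789, -0.1631, 0.0349]
tool_rot: [3.132, -0.003, 0.774]
contact_force: [5.1, -5.6, 10.9]
opening: 0.0004
```

Emit:
carry_out(translation=[[0, 0, 0.0015], [0, -0.003, 0], [0, -0.003, 0], [0, 0, 0]], turn=[[0, 0, 0], [0, 0, 0], [0, 0, 0], [0, 0, 0]], gripper=[1, 1, 1, 1])

```text
time: 6.3
tool_pos: [0.5751, -0.1591, 0.0335]
tool_rot: [3.131, -0.003, 0.774]
contact_force: [6.0, -5.2, 9.7]
opening: 0.0005
```

It's sliding at steady force, so it isn't blocked. Continuing.

Emit:
carry_out(translation=[[0, -0.003, 0], [0, -0.003, 0], [0, -0.003, 0], [0, -0.003, 0], [0, -0.003, 0], [0, 0, 0]], turn=[[0, 0, 0], [0, 0, 0], [0, 0, 0], [0, 0, 0], [0, 0, 0], [0, 0, 0]], gripper=[1, 1, 1, 1, 1, 1])

```text
time: 6.9
tool_pos: [0.5646, -0.1484, 0.0335]
tool_rot: [3.131, -0.004, 0.774]
contact_force: [5.8, -6.0, 11.5]
opening: 0.0006
```

Emit:
carry_out(translation=[[0, -0.002, 0], [0, -0.002, 0], [0, 0, 0]], turn=[[0, 0, 0], [0, 0, 0], [0, 0, 0]], gripper=[1, 1, 1])

```text
time: 7.2
tool_pos: [0.5643, -0.1479, 0.0336]
tool_rot: [3.125, -0.005, 0.774]
contact_force: [12.7, -15.4, 3.1]
opening: 0.0003
```

The force rose to 20 N with no further travel, so the keeper is at its stop. I'll back off from the bar and lift.

Emit:
carry_out(translation=[[0, 0.005, 0], [0, 0.005, 0], [0, 0.002, 0], [0, 0, -0.01], [0, 0, -0.02], [0, 0, -0.04], [0, 0, -0.04], [0, 0, -0.04], [0, 0, 0]], turn=[[0, 0, 0], [0, 0, 0], [0, 0, 0], [0, 0, 0], [0, 0, 0], [0, 0, 0], [0, 0, 0], [0, 0, 0], [0, 0, 0]], gripper=[1, 1, 1, 1, 1, 1, 1, 1, 1])

```text
time: 8.1
tool_pos: [0.5689, -0.1525, 0.1864]
tool_rot: [3.132, -0.004, 0.774]
contact_force: [0.6, 0.2, 0.4]
opening: 0.0005
```

```bash
python3 look.py w3
python3 - <<'E'
from h import *
p=read_camera('scene'); cv2.imwrite('pics/s3.png',cv2.cvtColor(cv2.resize(p['img'][130:310,60:400],None,fx=2.2,fy=2.2),cv2.COLOR_RGB2BGR))
E
```

```text
8.1 [ 0.5689 -0.1525  0.1864] [ 3.1323 -0.0041  0.774 ] [0.6 0.2 0.4] 0.0004807280792117239
orange_station_plunger 0.81 [250.4, 200.6] 2587 [ 0.5789 -0.1665  0.06  ]
orange_station_keeper 0.9 [248.5, 164.7] 2599 [ 0.5554 -0.1446  0.06  ]
0.82 [251.8, 201.2] [ 0.5941 -0.1804  0.    ]
```

View pics/w3.png

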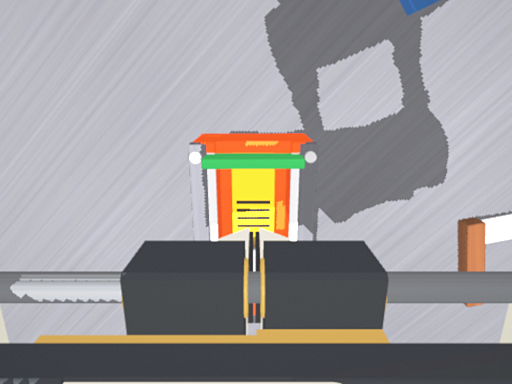

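View pics/s3.png

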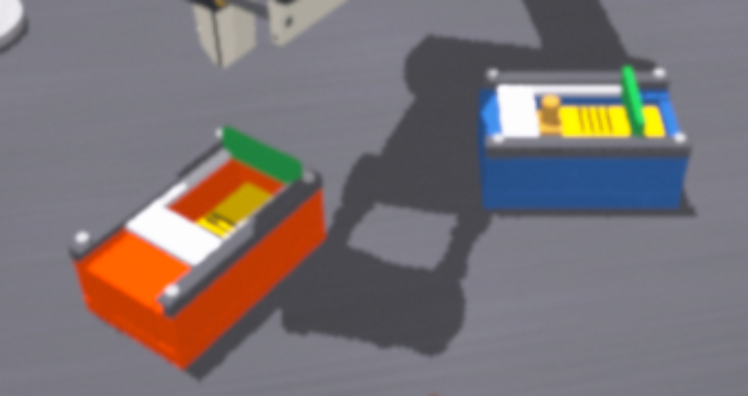

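The keeper is fully across: the bar is level with the end posts and the plate covers the pin, which no longer shows. The pad sits low. The blue pin is up. Handing in.

```bash
python3 -c "
from cell import robot
print(robot.hand_in())"
```

```text
the job is handed in; nothing more can be done
None
```

The orange keeper is slid across and holds the plunger down. I handed the job in shortly after the 8.1 s mark, against the 29 s limit.

- **Press:** With shut fingers I pushed the orange pad down to about 23.5 mm, judged by tool height. The vertical force of about 9 N was somewhat below the roughly 10 N expected at that depth.
- **Slide:** Still pressing, I pushed the green bar until it hit its stop, where the side force jumped to about 20 N and the bar went no further. Early in the slide the tool lagged by 3.4 mm and rose by 1.4 mm. I pressed 1.5 mm deeper, and the rest of the slide ran at steady force.
- **Last checks:** After I backed off and lifted clear, the last pictures show the white plate over the pin, the pad still down and the green bar at the end posts. The blue station's pin is still up. The tool force is about zero.

None of the last checks failed or disagreed, but they are from pictures and forces only. I had no direct reading of the joints, and the hand-in gives no verdict.

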